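Close up the row of tea tins

TASK

On the market counter, push the yellow-lidded red tea tin straight back until it stands flush against the wooden rail, then push it sideways along the rail until it touches the black-lidded tin next in the row. Only push it: keep it standing flat on the counter, never lifted or tipped. Do not disturb the two black-lidded tins or knock the other goods about.

Things in the scene. Friction and masses are not known exactly. Their poses are not given: they have to be found in the camera images.
- rail: Wooden L-shaped stop fixed to the counter. Origin: on the counter at the foot of the front face (towards the robot). Its y runs along the rail, x points through it away from the robot, z up. Rail: 20 mm thick (x 0 to 20), 30 high, y -251 to +234. End block at the +y end: 20 mm thick, 50 high, x -90 to +20, inner face at y = +213.5.
- tin: The tin to push: square red tea tin, yellow lid, cream label patches, 84 x 84 mm, 60 high, about 0.35 kg, loose, smooth lacquer (friction about 0.35). Origin: centre of its underside; x, y normal to its sides, z up. It starts with its centre 67 to 107 mm in front of the rail's face, turned up to 0.35 rad from square to it, on the -y side of the black-lidded tins.
- next_tin: Red tea tin with a black lid and brass-coloured label patches, 84 x 84 x 60 mm high, loose, standing against the rail; the nearer one to the gap. Origin: centre of its underside; its axes are parallel to the rail's. The row is to be closed on its -y side.
- end_tin: Same black-lidded tin, 84 x 84 x 60 mm, between next_tin and the rail's end block (about 1 mm play). Origin: centre of its underside.
- jar: Amber glass spice jar with green cap, 52 mm diameter, 85 mm high, standing in front of the row. Origin: centre of underside.
- weight: Brass scale weight, 40 mm diameter, 56 mm high, in front of the row. Origin: centre of underside.
- sauce: Amber sauce bottle with red cap, 54 mm diameter, 150 mm high. Origin: centre of underside.
- scoop: Serving spoon, steel with a wooden handle, 190 mm long, lying on the counter on the far -y side. Origin: centre of its underside; x along it.
- bowl: Small white bowl, 90 mm diameter, 45 mm high, beyond the spoon on the -y side. Origin: centre of underside.
Mind the look-alikes: they are no part of the job. What is shaped like the next_tin but turquoise is not meant.

How it is judged:
By the outcome, as a careful person would: the job done as asked, in the order asked, and still so for the second after the job is handed in, with the robot touching nothing.
It also fails if it takes over 48 s, if anything falls off the work surface, if the arm or the gripper's body presses on something with over 40 N, if the wrist force passes 120 N, or if a joint passes its speed limit or range.

ROBOT

A 6-joint arm with a two-finger parallel gripper is mounted at the origin on the work surface. World frame = base frame: x ahead of the robot, y to its left, z up, the work surface at z = 0. Lengths are in m, angles in rad, forces in N, time in s.
With the tool pointing down it reaches from about 0.4 to 0.825 m from the base axis. Payload 7 kg.
Tool frame: the origin (TCP) lies between the finger pads; the fingertips stand 19 mm ahead of it and the grasp point (between the pads) is the TCP; z points along the fingers, y is the direction in which the jaws open and shut (so a half turn about z gives the same grasp; the last joint's range is limited). The gripper opens to 85 mm and grips with 20 to 120 N. Pads are 22 mm wide; open, the fingers measure 114 mm over their backs; the gripper's body (76 mm by 85 mm) begins 54 mm behind the grasp point. The pads swing forward as they close: fully open they stand 13 mm farther back than shut.
Start: joints at [-0.961, 0.359, 0.012, 0, -1.224, -0.288], TCP at [0.213, -0.64, 0.25] pointing down, gripper open.
Joint ranges: [-3.07, 3.07], [-1.43, 2.12], [-1.02, 1.25], [-3.03, 1.67], [-3.05, -0], [-3.03, 3.03]. Speed limits (rad/s): [2.39, 2.39, 3.01, 3.14, 3.14, 3.14].

INTERFACE

Orientations are given as a unit quaternion [w, x, y, z].
In Python, from cell import bot gives the robot as it stands. The module is installed in compiled form; this text tells all that it offers.
- The arm moves only by the tool arm_command, never from a script. Its arguments are lists of equal length, an entry for each row: "linear": the shift along the world's x, y, z in m, a list of three; "dr": the turn, a rotation vector about the world's x, y, z in degrees, a list of three. A call has 1 to 12 rows; each row shifts and turns the commanded pose from where the row before left it; what a row does not reach is not made up. A row lasts 1/8 s, in which the tool goes at most 62.5 mm and 10.7 degrees, less where a joint would pass 70% of its speed; a pose out of reach is approached as far as the arm can. A call is refused whole if a number of a shift passes 0.0625 or a number of a turn 10.7, either way. A call with a gripper value outside its range is refused whole. "claw" is the closure, from -1 (fully open) to 1 (shut), set as the call begins (left out, the last holds). The fingers move at their own pace and stop on an object; "force" is the grip in N (left out, the last holds). Time passes only in rows, so rows that do not move let the fingers close. It gives the time, the measured TCP pose, the force and the opening at its end, in the units of the state.
- bot.read_state(): the state, without advancing time (a new reading comes with each control period).
- bot.capture(name): name is "side" or "top"; returns a dict with "frame" (480x640x3 uint8, red, green, blue), "vertical_fov" (degrees; the focal length in pixels is half the picture's height over the tangent of half this angle, whatever the lens; pixels are square), "cx", "cy" (the principal point, pixels), "xyz" and "attitude" of the camera in the world. Camera axes: x right, y up, looking along -z (the intrinsics and any distortion apply to the point x, -y, -z); pixel columns grow to the right and rows downward; lengths in m; the calibration is good to about 2 mm. A picture is of the moment at which its call begins. There is no depth.
- bot.sign_off(): hands the job in, once; it reports no verdict.
The state is a dict: "time": time; "joints": joint angles; "qd": joint speeds; "effort": joint torques, N m; "ee_pos": TCP position; "eef_rot": TCP orientation; "ft_force": force on the tool from outside, world axes, zero at the start; "moment": the same for the moment, N m; "opening": finger opening in m.
Only numpy, scipy, OpenCV 4.12 (cv2) and the standard library are available. Lean on these libraries where they do the work, as an engineer would, in place of code of your own. Each camera call takes 0.05 s, during which the arm holds its last target. There are 200 camera calls.

## Working session

There is one attempt and no reset: what is moved stays moved. The work goes in short steps, Python scripts to look and compute and a tool call to move; the robot and the scene stay as the last step left them, time stands still between calls to the robot, and variables do not carry over. Pictures are saved under pics/ and viewed, about 8 in all and at most 12, crops included, and the job is handed in when it is done.

Besides the shell and the picture viewer there is one more tool, called by a JSON object that holds its "api" and its "payload". arm_command: Moves the arm, as the interface text tells. Its arguments: {"type":"object","properties":{"linear":{"type":"array"},"dr":{"type":"array"},"claw":{"type":"number"},"force":{"type":"number"}},"required":["linear","dr"]}

```bash
mkdir -p pics; python3 - <<'E'
from cell import bot
import cv2
for n in("side","top"):
    c=bot.capture(n); cv2.imwrite(f"pics/{n}0.png",c["frame"][:,:,::-1]); print(n,{k:v for k,v in c.items() if k!="frame"})
print(bot.read_state())
E
```

```text
side {'vertical_fov': 55.67561951096159, 'cx': 321.56497087012474, 'cy': 238.60656673746573, 'xyz': array([0.36886814, 0.6236193 , 0.67710573]), 'attitude': array([-0.06750813, -0.03299509,  0.37983919,  0.92199575])}
top {'vertical_fov': 53.250055919728794, 'cx': 325.1834332049032, 'cy': 239.15238576583104, 'xyz': array([ 0.38562242, -0.00616845,  0.97744956]), 'attitude': array([ 0.71181482,  0.02283428, -0.04255846, -0.70070467])}
{'time': 0.1, 'joints': array([-9.60936201e-01,  3.59309353e-01,  1.11736325e-02, -2.93245440e-04,
       -1.22412682e+00, -2.88107156e-01]), 'qd': array([ 1.74492349e-04, -3.37737201e-03,  2.24147604e-03,  1.43376179e-03,
       -1.99207753e-03, -1.83863526e-05]), 'effort': array([-2.01338531e-03, -5.84765339e+01,  2.94110924e+01,  6.95458308e+00,
       -3.15900616e-03, -4.13854551e-07]), 'ee_pos': array([ 0.21330669, -0.63998949,  0.24947402]), 'eef_rot': array([-1.94004932e-04, -1.60134116e-01,  9.87094984e-01,  7.20286291e-04]), 'ft_force': array([-0.27485728,  0.40758883, -0.02908377]), 'moment': array([ 0.01840952, -0.02615376,  0.02404507]), 'opening': 0.08520685828190686}
```

View pics/top0.png

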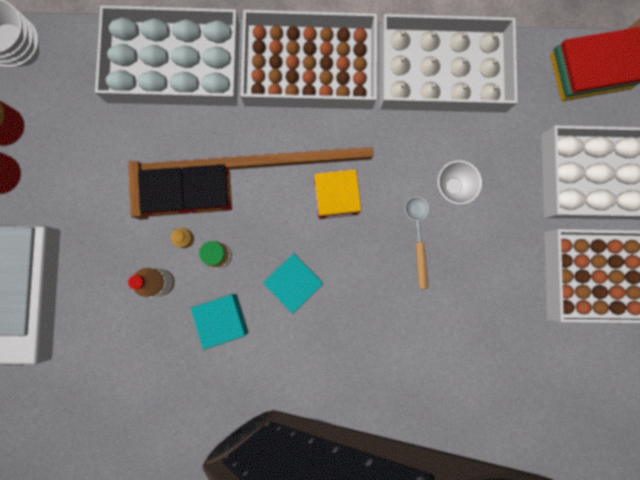

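View pics/side0.png

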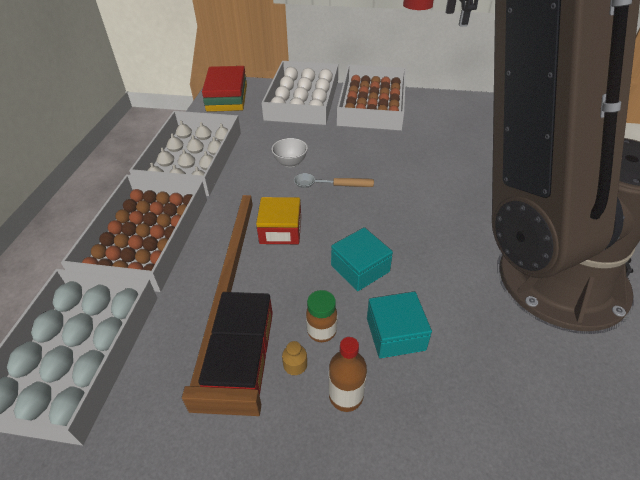

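The top view shows a yellow lid at (337,193) (side view: 279,220). Possible mix-ups are the black lids at (160,190) and (205,187), and the turquoise tins at (293,283) and (218,321). The yellow-lidded red one is the target. The rail runs from (135,163) to (372,153). Next I'll check it in a close crop.

```bash
python3 - <<'E'
import cv2,numpy as np
t=cv2.imread("pics/top0.png")[140:225,120:385]; s=cv2.imread("pics/side0.png")[185:285,200:310]; s2=cv2.imread("pics/side0.png")[285:420,180:300]
a=cv2.resize(t,None,fx=3,fy=3,interpolation=cv2.INTER_CUBIC)
b=cv2.resize(s,None,fx=3,fy=3,interpolation=cv2.INTER_CUBIC)
o=np.zeros((600,800,3),np.uint8); o[:255,:795]=a; o[256:556,:330]=b
c=cv2.resize(s2,None,fx=2.5,fy=2.5,interpolation=cv2.INTER_CUBIC); o[256:256+c.shape[0],340:340+c.shape[1]]=c
cv2.imwrite("pics/crop.png",o)
E
```

```text
(no output)
```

View pics/crop.png

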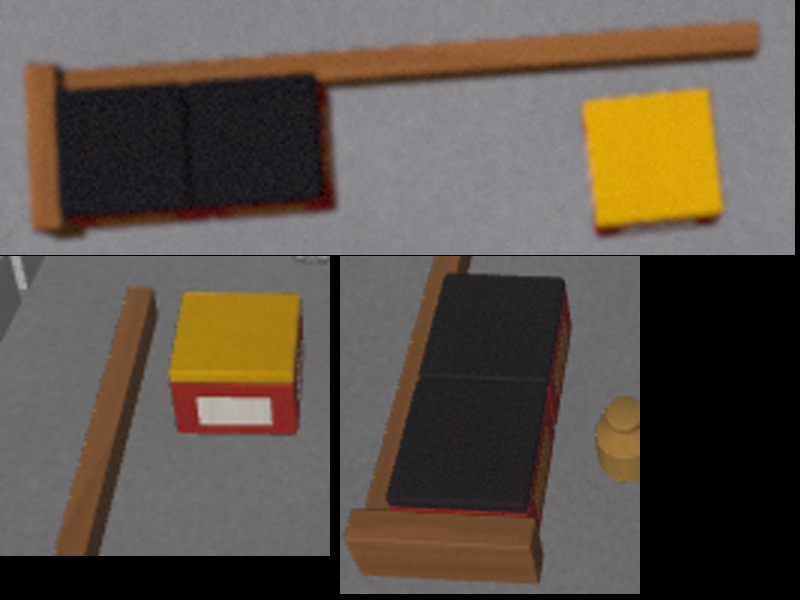

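```bash
cat > h.py <<'E'
import numpy as np
from scipy.optimize import least_squares
from scipy.spatial.transform import Rotation as R
CAM={"side":(55.67561951,321.565,238.6066,[0.36886814,0.6236193,0.67710573],[-0.06750813,-0.03299509,0.37983919,0.92199575]),
"top":(53.25005592,325.18343,239.152386,[0.38562242,-0.00616845,0.97744956],[0.71181482,0.02283428,-0.04255846,-0.70070467])}
def proj(n,P):
    v,cx,cy,t,q=CAM[n]; f=240/np.tan(np.radians(v/2))
    p=(np.atleast_2d(P)-t)@R.from_quat(q,scalar_first=True).as_matrix()
    return np.c_[cx+f*p[:,0]/-p[:,2],cy-f*p[:,1]/-p[:,2]]
def W(pose,L):
    x,y,a=pose[:3]; L=np.array(L,float); c,s=np.cos(a),np.sin(a)
    return np.c_[x+c*L[:,0]-s*L[:,1],y+s*L[:,0]+c*L[:,1],L[:,2]]
def fit(obs,x0):  # obs: list of (cam, local xyz, px)
    def r(p): return np.concatenate([proj(n,W(p,[l]))[0]-u for n,l,u in obs])
    s=least_squares(r,x0,loss="soft_l1"); return s.x,s.fun.reshape(-1,2)
A=lambda u,v:("top",np.array([120+u/3,140+v/3]))
B=lambda u,v:("side",np.array([200+u/3,185+(v-256)/3]))
C=lambda u,v:("side",np.array([180+(u-340)/2.5,285+(v-256)/2.5]))
def ob(l,k): return (k[0],l,k[1])
E
cat > m.py <<'E'
from h import *
np.set_printoptions(precision=4,suppress=True)
a=.042
rail=[ob((.02,.234,.05),A(27,66)),ob((.02,.2135,.05),A(57,65)),ob((-.09,.2135,.05),A(62,228)),ob((-.09,.234,.05),A(33,230)),
ob((.02,-.251,.03),A(755,22)),ob((0,-.251,.03),A(758,50)),ob((.02,-.251,.03),B(131,288)),ob((0,-.251,.03),B(155,290)),
ob((.02,.2135,.05),C(350,510)),ob((-.09,.2135,.05),C(535,517)),ob((.02,.234,.05),C(345,543)),ob((-.09,.234,.05),C(541,549))]
p,r=fit(rail,[.56,.15,0]);print("rail",p);print(r.T)
top=[(a,a),(a,-a),(-a,-a),(-a,a)]
tin=[ob((*c,.06),A(*u)) for c,u in zip(top,[(582,102),(708,89),(722,212),(597,224)])]
tin2=[ob((*c,.06),B(*u)) for c,u in zip(top,[(171,372),(184,293),(300,293),(298,371)])]+[ob((-a,a,0),B(295,433)),ob((a,a,0),B(179,433))]
for n,o in(("top",tin),("side",tin2),("both",tin+tin2)):
    q,r=fit(o,[.5,-.05,0]);print(n,q);print(r.T)
nt=[ob((*c,.06),A(*u)) for c,u in zip(top,[(183,83),(315,75),(322,197),(190,205)])]+[ob((*c,.06),C(*u)) for c,u in zip(top,[(420,376),(447,275),(562,279),(547,379)])]
n,r=fit(nt,[.5,.1,0]);print("next",n);print(r.T)
c,s=np.cos(p[2]),np.sin(p[2]); M=np.array([[c,s],[-s,c]])
print("tin in rail",M@(q[:2]-p[:2]),q[2]-p[2],"next in rail",M@(n[:2]-p[:2]),n[2]-p[2])
E
python3 m.py
```

```text
rail [0.6203 0.1242 0.0944]
[[-2.634  -2.0248 -1.1507 -2.2043  0.0582 -0.0674 -0.1041  0.7984  2.3107
   2.2001  0.5518 -2.3532]
 [-0.8309 -1.2439  0.0668  0.1984 -0.6517 -0.3582 -1.1212 -1.5335 -1.1501
  -0.376  -1.0764  0.2798]]
top [ 0.5631 -0.0537  0.1262]
[[-0.3843  0.3242  0.7354 -0.6314]
 [-0.709  -0.8073  0.4873  1.1026]]
side [ 0.5649 -0.0528  0.143 ]
[[-0.4897 -0.5294  0.5226 -0.4972  1.805   0.0528]
 [-0.0538 -0.9874 -1.0976  0.1921  0.5905  0.6518]]
both [ 0.5642 -0.0533  0.131 ]
[[-0.6682  0.0137  0.6285 -0.7098 -0.2997  0.1194  1.1255 -0.3608  1.9354
   0.2321]
 [-1.1377 -1.4364 -0.174   0.6447 -0.3631 -1.2593 -1.0641  0.2297  0.6282
   0.3425]]
next [0.5704 0.2051 0.0958]
[[-0.4459 -0.8878 -0.5028 -0.4085 -0.3028 -0.1632  2.2742  1.2519]
 [-1.5712 -2.0549 -0.0601  0.5891 -0.5768 -1.8063 -1.5953  0.4017]]
tin in rail [-0.0727 -0.1714] 0.03661831465745366 next in rail [-0.0421  0.0852] 0.0013680865914047907
```

The crop confirms the target: yellow lid on a red body with a cream patch. The fit is consistent, with next_tin coming out at rail x −42.1 mm against the expected −42, and a yaw error of 0.001. The target sits 73 mm in front of the rail, turned about 0.04 rad, and about 173 mm short of touching. Next I'll move in front of it with the jaws parallel to the rail and half open.

{"api": "arm_command", "payload": {"linear": [[0.022,0.0482,0],[0.022,0.0482,0],[0.022,0.0482,0],[0.022,0.0482,0],[0.022,0.0482,0],[0.022,0.0482,0],[0.022,0.0482,0],[0.022,0.0482,0],[0.022,0.0482,0],[0.022,0.0482,0],[0.022,0.0482,0],[0.022,0.0482,0]], "dr": [[0,0,-1.083],[0,0,-1.083],[0,0,-1.083],[0,0,-1.083],[0,0,-1.083],[0,0,-1.083],[0,0,-1.083],[0,0,-1.083],[0,0,-1.083],[0,0,-1.083],[0,0,-1.083],[0,0,-1.083]], "claw": 0.1}}

```text
time: 1.6
ee_pos: [0.4777, -0.0602, 0.2503]
eef_rot: [0.0, -0.047, 0.999, 0.0]
ft_force: [0.5, -1.4, 0.2]
opening: 0.0382
```

{"api": "arm_command", "payload": {"linear": [[0,0,-0.03],[0,0,-0.03],[0,0,-0.03],[0,0,-0.03],[0,0,-0.03],[0,0,-0.03],[0,0,-0.02],[0,0,0],[0,0,0]], "dr": [[0,0,0],[0,0,0],[0,0,0],[0,0,0],[0,0,0],[0,0,0],[0,0,0],[0,0,0],[0,0,0]]}}

```text
time: 2.72
ee_pos: [0.4779, -0.0619, 0.0509]
eef_rot: [0.0, -0.048, 0.999, -0.0]
ft_force: [0.5, -0.5, 0.1]
opening: 0.0383
```

```bash
python3 - <<'E'
from cell import bot
import cv2,numpy as np
f={n:bot.capture(n)["frame"][:,:,::-1] for n in("top","side")}
o=np.zeros((600,800,3),np.uint8)
a=cv2.resize(f["side"][120:320,200:400],None,fx=3,fy=3,interpolation=cv2.INTER_CUBIC)
b=cv2.resize(f["top"][140:340,270:370],None,fx=2,fy=2,interpolation=cv2.INTER_CUBIC); o[:,:600]=a; o[:400,600:]=b
cv2.imwrite("pics/c2.png",o); s=bot.read_state(); print(s["time"],s["joints"],s["eef_rot"])
E
```

```text
2.825 [ 2.80713058e-01  2.77472200e-01 -6.53327396e-01  1.36686001e-04
 -6.38283286e-01 -1.75656220e+00] [ 8.42946536e-04 -4.75105371e-02  9.98870369e-01  1.58351384e-04]
```

View pics/c2.png

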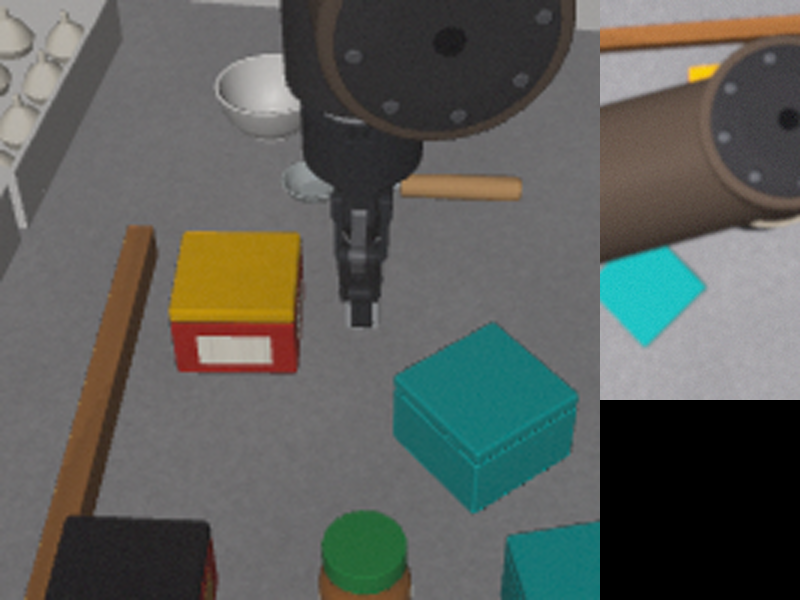

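The view shows the fingers standing in front of the tin with nothing in the way, and the tip at about (320,228) in the side image. Above the 24 mm pads the finger links widen to about 38 mm. I'll work out the tip height.

```bash
python3 - <<'E'
from h import *
for off in(.019,.034):
  for z in(.025,.03,.035,.04,.045,.05): print(off,z,proj("side",[[.4779-.0943*off,-.0619+off,z]]).round(1))
print("obs tip (320,228.7); knuckle low (323,218)")
E
```

```text
0.019 0.025 [[321.5 229.3]]
0.019 0.03 [[321.5 227.6]]
0.019 0.035 [[321.5 225.8]]
0.019 0.04 [[321.4 224.1]]
0.019 0.045 [[321.4 222.3]]
0.019 0.05 [[321.4 220.5]]
0.034 0.025 [[321.1 234.5]]
0.034 0.03 [[321.1 232.7]]
0.034 0.035 [[321. 231.]]
0.034 0.04 [[321.  229.2]]
0.034 0.045 [[321.  227.4]]
0.034 0.05 [[321.  225.6]]
obs tip (320,228.7); knuckle low (323,218)
```

{"api": "arm_command", "payload": {"linear": [[0.008,0.0008,-0.004],[0.008,0.0008,0],[0.008,0.0008,0],[0.003,0.0003,0],[0.003,0.0003,0],[0.003,0.0003,0],[0.003,0.0003,0],[0.003,0.0003,0],[0.003,0.0003,0],[0.003,0.0003,0],[0.003,0.0003,0],[0.003,0.0003,0]], "dr": [[0,0,0],[0,0,0],[0,0,0],[0,0,0],[0,0,0],[0,0,0],[0,0,0],[0,0,0],[0,0,0],[0,0,0],[0,0,0],[0,0,0]]}}

```text
time: 4.32
ee_pos: [0.5287, -0.0568, 0.0463]
eef_rot: [-0.0, -0.047, 0.999, 0.0]
ft_force: [-1.0, -0.4, 0.1]
opening: 0.0383
```

{"api": "arm_command", "payload": {"linear": [[0.002,0.0002,0],[0.002,0.0002,0],[0.002,0.0002,0]], "dr": [[0,0,0],[0,0,0],[0,0,0]]}}

```text
time: 4.7
ee_pos: [0.5346, -0.0562, 0.0463]
eef_rot: [-0.0, -0.047, 0.999, -0.0]
ft_force: [-0.8, 0.7, -0.8]
opening: 0.0381
```

{"api": "arm_command", "payload": {"linear": [[0.001,0.0001,0],[0.001,0.0001,0],[0.001,0.0001,0],[0.001,0.0001,0]], "dr": [[0,0,0],[0,0,0],[0,0,0],[0,0,0]]}}

```text
time: 5.2
ee_pos: [0.5385, -0.0558, 0.0463]
eef_rot: [-0.0, -0.047, 0.999, 0.0]
ft_force: [-0.9, -0.7, -0.5]
opening: 0.0383
```

{"api": "arm_command", "payload": {"linear": [[0.0005,0,0],[0.0005,0.0001,0]], "dr": [[0,0,0],[0,0,0]]}}

```text
time: 5.45
ee_pos: [0.5395, -0.0557, 0.0463]
eef_rot: [0.0, -0.047, 0.999, 0.0]
ft_force: [-1.9, 0.6, 0.5]
opening: 0.0386
```

{"api": "arm_command", "payload": {"linear": [[0.0005,0,0],[0.0005,0.0001,0]], "dr": [[0,0,0],[0,0,0]]}}

```text
time: 5.7
ee_pos: [0.5405, -0.0556, 0.0463]
eef_rot: [-0.0, -0.047, 0.999, 0.0]
ft_force: [-2.2, -0.0, 0.2]
opening: 0.0383
```

{"api": "arm_command", "payload": {"linear": [[0.0005,0,0],[0.0005,0.0001,0]], "dr": [[0,0,0],[0,0,0]]}}

```text
time: 5.95
ee_pos: [0.5415, -0.0556, 0.0463]
eef_rot: [-0.0, -0.047, 0.999, -0.0]
ft_force: [-1.7, -0.2, 0.4]
opening: 0.0384
```

{"api": "arm_command", "payload": {"linear": [[0.0005,0,0],[0.0005,0.0001,0]], "dr": [[0,0,0],[0,0,0]]}}

```text
time: 6.2
ee_pos: [0.5425, -0.0555, 0.0463]
eef_rot: [-0.0, -0.047, 0.999, -0.0]
ft_force: [-1.5, 0.1, 0.8]
opening: 0.0383
```

```bash
python3 - <<'E'
from cell import bot
import cv2,numpy as np
f=bot.capture("side")["frame"][:,:,::-1]
cv2.imwrite("pics/c3.png",cv2.resize(f[160:300,200:360],None,fx=4,fy=4,interpolation=cv2.INTER_CUBIC)); print(bot.read_state()["ft_force"])
E
```

```text
[-0.84474164 -0.67611311  0.33141114]
```

View pics/c3.png

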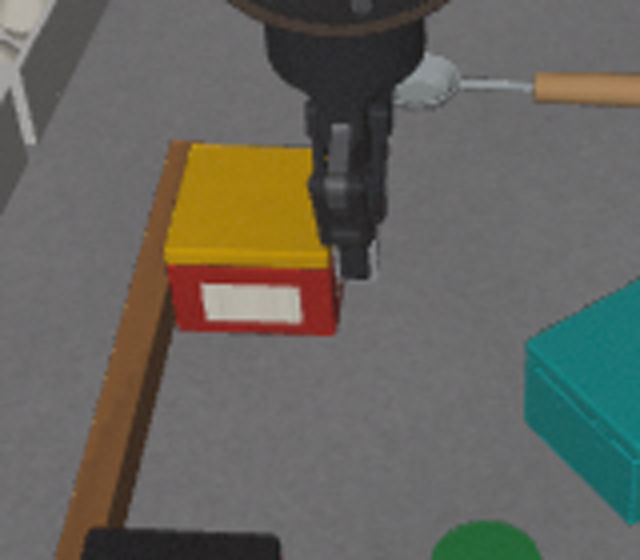

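The tin is almost at the rail: its bottom left corner at (180,330) practically meets the rail foot. I'll keep creeping until the force rises.

{"api": "arm_command", "payload": {"linear": [[0.0005,0,0],[0.0005,0.0001,0]], "dr": [[0,0,0],[0,0,0]]}}

```text
time: 6.5
ee_pos: [0.5435, -0.0553, 0.0463]
eef_rot: [0.0, -0.047, 0.999, -0.0]
ft_force: [-0.8, 0.6, 0.2]
opening: 0.0381
```

{"api": "arm_command", "payload": {"linear": [[0.0005,0,0],[0.0005,0.0001,0]], "dr": [[0,0,0],[0,0,0]]}}

```text
time: 6.75
ee_pos: [0.544, -0.0553, 0.0462]
eef_rot: [-0.0, -0.047, 0.999, -0.0]
ft_force: [-3.5, 0.3, 3.0]
opening: 0.0384
```

{"api": "arm_command", "payload": {"linear": [[0.0005,0,0],[0.0005,0.0001,0]], "dr": [[0,0,0],[0,0,0]]}}

```text
time: 7.0
ee_pos: [0.544, -0.0554, 0.046]
eef_rot: [-0.001, -0.047, 0.999, -0.0]
ft_force: [-6.5, -1.0, 3.0]
opening: 0.0383
```

{"api": "arm_command", "payload": {"linear": [[0.0005,0,0],[0.0005,0,0],[0.0005,0,0],[0,0,0]], "dr": [[0,0,0],[0,0,0],[0,0,0],[0,0,0]]}}

```text
time: 7.5
ee_pos: [0.544, -0.0556, 0.0456]
eef_rot: [-0.003, -0.047, 0.999, -0.0]
ft_force: [-9.5, 0.9, 4.6]
opening: 0.0379
```

{"api": "arm_command", "payload": {"linear": [[-0.002,0,0],[-0.004,-0.0004,0],[-0.01,-0.001,0],[-0.02,-0.002,0],[-0.02,-0.002,0.02],[0,0,0.05],[0,-0.02,0.05],[0.0,-0.05,0],[0.0,-0.05,0],[0.02,-0.05,0],[0.03,-0.03,0],[0.03,0,0]], "dr": [[0,0,0],[0,0,0],[0,0,0],[0,0,0],[0,0,0],[0,0,0],[0,0,0],[0,0,10],[0,0,10],[0,0,10],[0,0,10],[0,0,10]]}}

```text
time: 9.0
ee_pos: [0.5714, -0.2611, 0.1663]
eef_rot: [0.0, -0.464, 0.886, -0.0]
ft_force: [-0.1, 0.6, 0.4]
opening: 0.0383
```

```bash
python3 - <<'E'
from cell import bot
import cv2,numpy as np
f={n:bot.capture(n)["frame"][:,:,::-1] for n in("top","side")}
o=np.zeros((600,800,3),np.uint8)
o[:255,:795]=cv2.resize(f["top"][140:225,120:385],None,fx=3,fy=3,interpolation=cv2.INTER_CUBIC)
o[256:556,:330]=cv2.resize(f["side"][185:285,200:310],None,fx=3,fy=3,interpolation=cv2.INTER_CUBIC)
cv2.imwrite("pics/c4.png",o); s=bot.read_state(); print(s["time"],s["joints"],s["ee_pos"])
E
```

```text
9.1 [-1.15292529e-01  3.47479157e-01 -2.07996922e-01  4.65360366e-04
 -1.01435803e+00 -4.90519873e-01] [ 0.57308968 -0.25959003  0.16574241]
```

View pics/c4.png

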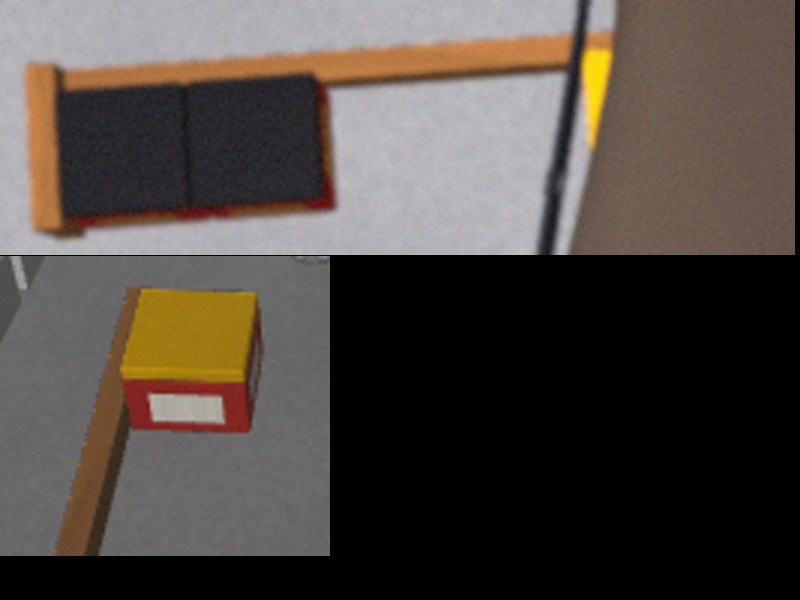

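The tin now stands against the rail, with its lid at (139,290), (257,292), (244,372) and (122,369) in the side crop, and the black tins are unmoved. I'll check the fit.

```bash
python3 - <<'E'
from h import *
np.set_printoptions(precision=4,suppress=True)
a=.042;p=[.6203,.1242,.0944]
t2=[ob((*c,.06),B(*u)) for c,u in zip([(a,a),(a,-a),(-a,-a),(-a,a)],[(122,370),(139,290),(257,292),(244,372)])]+[ob((-a,a,0),B(248,432)),ob((a,a,0),B(131,430))]
q,r=fit(t2,[.56,-.05,.1]);c,s=np.cos(p[2]),np.sin(p[2]);M=np.array([[c,s],[-s,c]])
print(q,M@(q[:2]-p[:2]),q[2]-p[2]);print(r.T)
for xr,yr in((-.042,-.26),(-.042,-.055)): print(M.T@[xr,yr]+p[:2])
E
```

```text
[ 0.5974 -0.0495  0.1074] [-0.0392 -0.1707] 0.01299257545456603
[[-1.1463 -0.0809  0.0801  0.2512  0.9981 -0.1813]
 [-0.3245 -0.7872 -0.6555 -0.0471  1.0074  0.7035]]
[ 0.603  -0.1386]
[0.5837 0.0655]
```

{"api": "arm_command", "payload": {"linear": [[0.0,0.0,0],[0.01,0.04,0],[0.01,0.04,0],[0.01,0.04,0],[0,0,-0.03],[0,0,-0.03],[0,0,-0.03],[0,0,-0.02],[0,0,-0.01],[0,0,0],[0,0,0]], "dr": [[0,0,10],[0,0,10],[0,0,10],[0,0,10],[0,0,0],[0,0,0],[0,0,0],[0,0,0],[0,0,0],[0,0,0],[0,0,0]]}}

```text
time: 10.48
ee_pos: [0.6016, -0.1388, 0.0473]
eef_rot: [-0.001, 0.738, -0.675, 0.001]
ft_force: [-0.0, 0.1, -0.1]
opening: 0.0385
```

{"api": "arm_command", "payload": {"linear": [[-0.0007,0.008,0],[-0.0007,0.008,0],[-0.0007,0.008,0],[-0.00035,0.004,0],[-0.00035,0.004,0],[-0.00035,0.004,0],[-0.00035,0.004,0],[-0.00035,0.004,0],[-0.00035,0.004,0],[-0.00035,0.004,0],[-0.00035,0.004,0],[-0.00035,0.004,0]], "dr": [[0,0,0.3],[0,0,0],[0,0,0],[0,0,0],[0,0,0],[0,0,0],[0,0,0],[0,0,0],[0,0,0],[0,0,0],[0,0,0],[0,0,0]]}}

```text
time: 11.98
ee_pos: [0.5957, -0.0786, 0.0463]
eef_rot: [0.0, 0.74, -0.673, -0.0]
ft_force: [0.2, -1.4, 0.1]
opening: 0.0385
```

{"api": "arm_command", "payload": {"linear": [[-0.00044,0.005,0],[-0.00044,0.005,0],[-0.00044,0.005,0],[-0.00044,0.005,0],[-0.00044,0.005,0],[-0.00044,0.005,0],[-0.00044,0.005,0],[-0.00044,0.005,0],[-0.00044,0.005,0],[-0.00044,0.005,0]], "dr": [[0,0,0],[0,0,0],[0,0,0],[0,0,0],[0,0,0],[0,0,0],[0,0,0],[0,0,0],[0,0,0],[0,0,0]]}}

```text
time: 13.22
ee_pos: [0.5913, -0.0285, 0.0463]
eef_rot: [0.0, 0.74, -0.673, -0.0]
ft_force: [-1.0, -2.2, -0.8]
opening: 0.0386
```

```bash
python3 - <<'E'
from cell import bot
import cv2,numpy as np
f=bot.capture("side")["frame"][:,:,::-1]
cv2.imwrite("pics/c5.png",cv2.resize(f[180:420,170:370],None,fx=2.5,fy=2.5,interpolation=cv2.INTER_CUBIC)); s=bot.read_state(); print(s["ft_force"],s["moment"])
E
```

```text
[-0.3470157  -0.35002562 -0.50281335] [ 0.06292092 -0.02743322 -0.03301699]
```

View pics/c5.png

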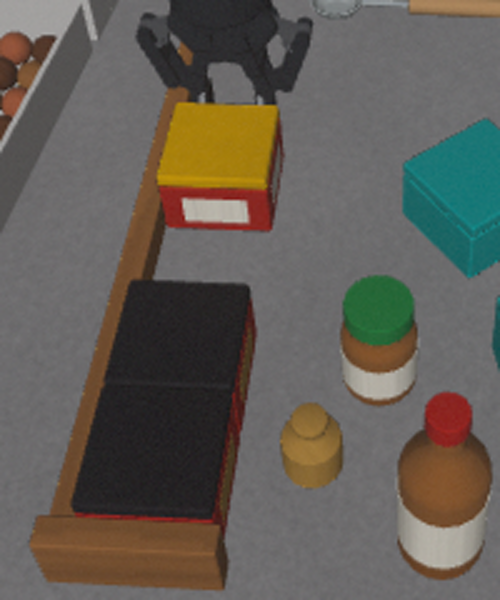

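The tin is sliding along the rail with its face on it, and the fingers are behind it at (235,95) in the crop. The black tins, jar and weight are undisturbed. About 99 mm remains.

{"api": "arm_command", "payload": {"linear": [[-0.00044,0.005,0],[-0.00044,0.005,0],[-0.00044,0.005,0],[-0.00044,0.005,0],[-0.00044,0.005,0],[-0.00044,0.005,0],[-0.00044,0.005,0],[-0.00044,0.005,0],[-0.00044,0.005,0],[-0.00044,0.005,0],[-0.00044,0.005,0],[-0.00044,0.005,0]], "dr": [[0,0,0],[0,0,0],[0,0,0],[0,0,0],[0,0,0],[0,0,0],[0,0,0],[0,0,0],[0,0,0],[0,0,0],[0,0,0],[0,0,0]]}}

```text
time: 14.78
ee_pos: [0.586, 0.0315, 0.0463]
eef_rot: [0.0, 0.74, -0.673, -0.0]
ft_force: [-0.7, -2.3, 1.7]
opening: 0.0384
```

{"api": "arm_command", "payload": {"linear": [[-0.00044,0.005,0],[-0.00044,0.005,0],[-0.00044,0.005,0],[-0.00044,0.005,0],[-0.00026,0.003,0],[-0.00026,0.003,0],[-0.00018,0.002,0]], "dr": [[0,0,0],[0,0,0],[0,0,0],[0,0,0],[0,0,0],[0,0,0],[0,0,0]]}}

```text
time: 15.65
ee_pos: [0.5836, 0.0594, 0.0462]
eef_rot: [0.0, 0.74, -0.673, -0.0]
ft_force: [-0.3, -2.1, 0.3]
opening: 0.0384
```

```bash
python3 - <<'E'
from cell import bot
import cv2,numpy as np
f=bot.capture("side")["frame"][:,:,::-1]
cv2.imwrite("pics/c6.png",cv2.resize(f[230:400,180:320],None,fx=3.5,fy=3.5,interpolation=cv2.INTER_CUBIC)); s=bot.read_state(); print(s["time"],s["ee_pos"],s["ft_force"],s["moment"])
E
```

```text
15.7 [0.58371489 0.05954637 0.0462956 ] [ 0.11422875 -0.40241167  0.27616899] [-0.19852369  0.05412018  0.04690611]
```

View pics/c6.png

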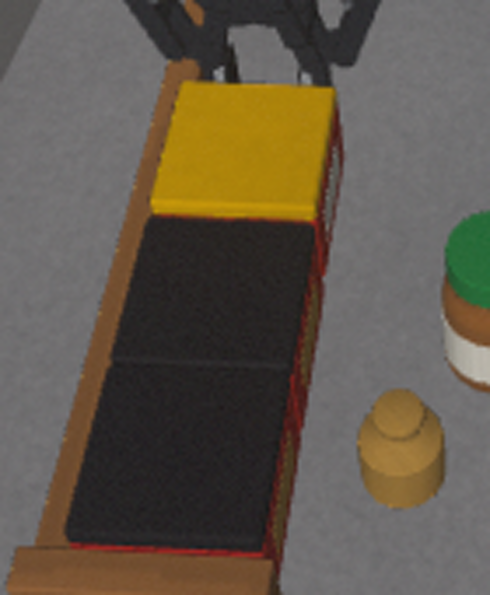

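The yellow tin is parallel to the black ones, with a gap of a few mm at (230,215) in the crop. Next I'll creep to contact while watching the force.

{"api": "arm_command", "payload": {"linear": [[-0.0001,0.0012,0],[-0.0001,0.0012,0],[-0.0001,0.0012,0],[-0.0001,0.0012,0],[-0.0001,0.0012,0]], "dr": [[0,0,0],[0,0,0],[0,0,0],[0,0,0],[0,0,0]]}}

```text
time: 16.32
ee_pos: [0.5832, 0.0653, 0.0463]
eef_rot: [-0.0, 0.74, -0.673, 0.0]
ft_force: [-0.7, -0.9, -0.2]
opening: 0.0384
```

{"api": "arm_command", "payload": {"linear": [[-0.0001,0.0005,0],[0,0.0005,0]], "dr": [[0,0,0],[0,0,0]]}}

```text
time: 16.58
ee_pos: [0.5831, 0.0663, 0.0463]
eef_rot: [-0.0, 0.74, -0.673, 0.0]
ft_force: [0.1, -1.1, -0.5]
opening: 0.0383
```

{"api": "arm_command", "payload": {"linear": [[-0.0001,0.0005,0],[0,0.0003,0]], "dr": [[0,0,0],[0,0,0]]}}

```text
time: 16.82
ee_pos: [0.583, 0.0668, 0.0463]
eef_rot: [0.0, 0.74, -0.673, 0.0]
ft_force: [0.7, -2.1, -0.2]
opening: 0.0387
```

{"api": "arm_command", "payload": {"linear": [[0,0.0004,0],[-0.0001,0.0004,0]], "dr": [[0,0,0],[0,0,0]]}}

```text
time: 17.08
ee_pos: [0.5828, 0.0677, 0.0463]
eef_rot: [0.0, 0.74, -0.673, 0.0]
ft_force: [0.0, -1.7, -0.7]
opening: 0.0382
```

{"api": "arm_command", "payload": {"linear": [[0,0.0004,0],[-0.0001,0.0004,0]], "dr": [[0,0,0],[0,0,0]]}}

```text
time: 17.32
ee_pos: [0.5827, 0.0684, 0.0463]
eef_rot: [0.0, 0.74, -0.673, 0.0]
ft_force: [1.0, -4.6, 0.7]
opening: 0.0384
```

```bash
python3 - <<'E'
from cell import bot
import cv2,numpy as np
F=[];I=[]
for i in range(6): I.append(bot.capture("side")["frame"][:,:,::-1].astype(float)); s=bot.read_state(); F.append(s["ft_force"])
np.save("ref.npy",np.mean(I,0)); f=np.mean(I,0).astype(np.uint8)
cv2.imwrite("pics/c7.png",cv2.resize(f[245:345,200:280],None,fx=6,fy=6,interpolation=cv2.INTER_CUBIC)); print(s["time"],s["ee_pos"],np.mean(F,0))
E
```

```text
17.625 [0.5827256  0.06849686 0.0463291 ] [-0.04485356 -4.46480619  0.66219922]
```

View pics/c7.png

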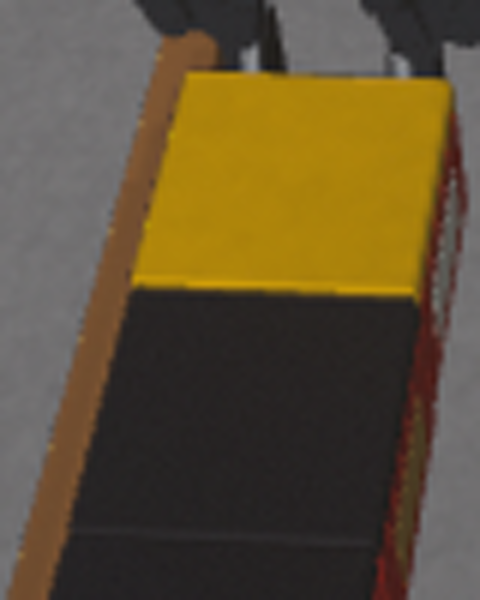

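The force has risen to a steady 4.5 N, against about 1.5 N while sliding, and the seam at (270,292) is closed with the front edges in line. I'll back off straight along the rail and check.

{"api": "arm_command", "payload": {"linear": [[0,-0.0005,0],[0.0001,-0.001,0],[0.0004,-0.004,0],[0.001,-0.01,0],[0.002,-0.02,0],[0.002,-0.02,0.02],[0,-0.02,0.05],[0,-0.05,0.05],[0,-0.05,0.04],[0,-0.05,0],[0,-0.05,0],[0,-0.05,0]], "dr": [[0,0,0],[0,0,0],[0,0,0],[0,0,0],[0,0,0],[0,0,0],[0,0,0],[0,0,0],[0,0,0],[0,0,0],[0,0,0],[0,0,0]]}}

```text
time: 19.12
ee_pos: [0.5874, -0.2528, 0.1998]
eef_rot: [-0.0, 0.739, -0.673, 0.0]
ft_force: [2.1, -0.2, 0.4]
opening: 0.0386
```

{"api": "arm_command", "payload": {"linear": [[0,-0.05,0],[-0.02,-0.05,0],[-0.03,-0.05,0],[-0.03,-0.05,0],[0,0,0]], "dr": [[0,0,0],[0,0,0],[0,0,0],[0,0,0],[0,0,0]]}}

```text
time: 19.75
ee_pos: [0.5045, -0.4542, 0.1991]
eef_rot: [0.0, 0.738, -0.675, -0.0]
ft_force: [0.6, 0.2, -0.8]
opening: 0.0384
```

```bash
python3 - <<'E'
from cell import bot
import cv2,numpy as np
f={n:np.mean([bot.capture(n)["frame"][:,:,::-1].astype(float) for i in range(3)],0) for n in("top","side")}
o=np.zeros((600,800,3),np.uint8)
o[:255,:795]=cv2.resize(f["top"][140:225,120:385],None,fx=3,fy=3,interpolation=cv2.INTER_CUBIC).clip(0,255)
o[256:592,:420]=cv2.resize(f["side"][233:345,180:320],None,fx=3,fy=3,interpolation=cv2.INTER_CUBIC).clip(0,255)
o[256:560,425:795]=cv2.resize(f["top"],(370,304),interpolation=cv2.INTER_AREA)
cv2.imwrite("pics/c8.png",o)
print(bot.read_state()["time"],bot.read_state()["ee_pos"])
E
```

```text
20.05 [ 0.50868789 -0.44928982  0.19960574]
```

View pics/c8.png

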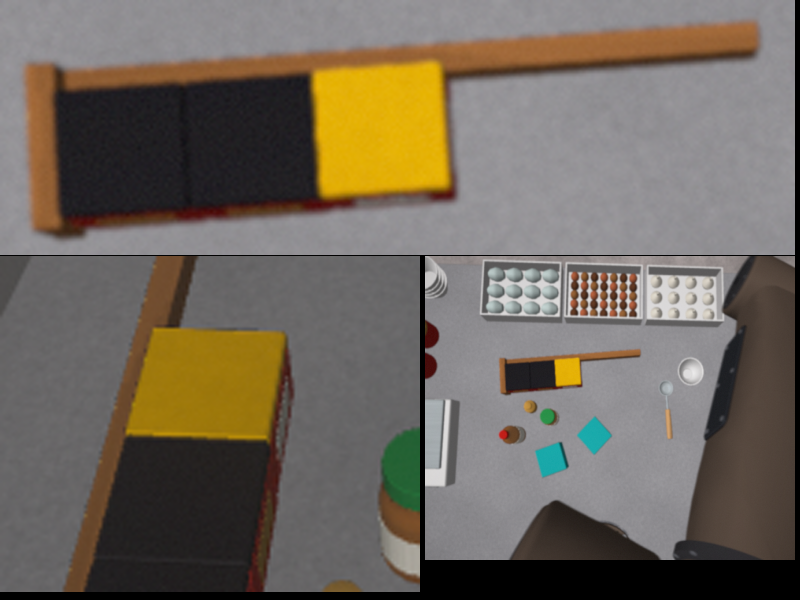

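The yellow tin stands against the rail and the black tin, with its seam at (315,135) closed and everything else in its original place. One numeric check of the squareness follows, then I hand it in.

```bash
python3 - <<'E'
from h import *
import cv2
from cell import bot
f=np.mean([bot.capture("top")["frame"].astype(float) for i in range(4)],0)
g=cv2.resize(f,None,fx=6,fy=6,interpolation=cv2.INTER_CUBIC)
def ang(a,b):
    return np.degrees(np.arctan2(b[1]-a[1],b[0]-a[0]))
m=((g[...,0]-g[...,2])>110)&(g[...,1]>100)
m=m.astype(np.uint8); m[:,:200*6]=0; m[:130*6]=0; m[230*6:]=0; m[:,300*6:]=0
k=max(cv2.findContours(m,0,2)[0],key=cv2.contourArea); r=cv2.minAreaRect(k)
bx=cv2.boxPoints(r)/6; print("yellow box",bx.round(1).tolist(),r[1][0]/6,r[1][1]/6,r[2])
# back-project lid centre at z=.06
from scipy.optimize import fsolve
c=(np.array(r[0])+.5)/6-.5
w=lambda px,z: fsolve(lambda v:proj("top",[[v[0],v[1],z]])[0]-px,[.57,.1])
W4=[w(b,.06) for b in bx]; 
for i in range(4): d=W4[(i+1)%4]-W4[i]; print(np.linalg.norm(d).round(4),np.arctan2(d[1],d[0])%(np.pi/2))
# side-camera offset pixel drift since contact (black tins)
p=[.6203,.1242,.0944];cc,s=np.cos(p[2]),np.sin(p[2]);M=np.array([[cc,s],[-s,cc]])
print("rail frame",M@(w(c,.06)-p[:2]))
a=cv2.imread("pics/top0.png")[:,:,::-1].astype(float)
sub=lambda im:im[160:215,135:222].mean(2).astype(np.float32)
print("black tins shift px",cv2.phaseCorrelate(sub(a),sub(f)))
E
```

```text
yellow box [[223.39999389648438, 162.10000610351562], [267.5, 159.10000610351562], [270.5, 203.0], [226.39999389648438, 206.0]] 44.0190175374349 44.200408935546875 86.09950256347656
0.0856 0.09161913370256314
0.0868 0.09200987298574592
0.0849 0.08831775070805925
0.0865 0.10023775239922288
rail frame [-0.04096832  0.00256261]
black tins shift px ((-0.08812233748012943, -0.012217702024891253), 1.0004252469098127)
```

```bash
python3 -c "
from cell import bot
print(bot.sign_off())"
```

```text
the job is handed in; nothing more can be done
None
```

I pushed the yellow-lidded tin straight back to the rail, then sideways along it until it touched the black-lidded tin next in the row. I then backed the arm well clear and handed the job in at about 20 s. The tin was only ever pushed.

Last checks:
- **Flush with the rail:** the tin's yaw measured 0.093 rad against the rail's 0.094. Its centre was 41 mm in front of the rail face, where flush would be 42 mm, so that is within the camera error. A side-camera fit taken after the first push disagreed a little (39 mm, 0.013 rad), which I put down to that view's bias. The push force had risen to about 10 N against the rail.
- **Touching the black-lidded tin:** the force rose from about 1.5 N while sliding to a steady 4.5 N at contact. The seam looked closed in both views after the arm had left.
- **Other goods:** the black tins shifted less than 0.1 px (about 0.2 mm). The jar, weight, bottle, spoon and bowl looked unmoved in the last picture.

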